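# Index the press anvil and drive out the turntable bush

## Task

The worn bronze bush has to come out of the turntable hub clamped on the green knock-out press. Turn the press's black selector knob until it clicks in at the large red dot, so that the widest gap of the anvil stands under the hub; then drive the bush down and out into the tray below with the yellow-handled drift, and put the drift back upright, fully down, in its empty socket in the wooden rack. Leave the selector at the red dot and do not knock over or shift the paints, brushes and other punches.

Things in the scene. Friction and masses are not known exactly. Their poses are not given: they have to be found in the camera images.
- selector (a joint): angle (rad) of the black bar knob that revolves the press's anvil; 0 = large red dot (30 mm gap under the bore); grows anticlockwise from above. Clicks every 0.698: black dots of shrinking size at 0.698, 1.396, 2.094, 2.793 (gaps 20 to 8 mm, too narrow); end stops 0.12 beyond. Starts at (rarely between) the first three black dots. The detent holds about 0.15 N m and pulls in from within 0.25 rad
- selector_grip (a point): point on the knob's upright axis, 150 mm above the desk, the height to grip its bar; this frame turns with the knob. Bar 66 mm long along x, 16 mm wide, from z = 118 to 168 mm; its -x end (white line) points at the dots. Below it a round skirt, 50 mm across, up to z = 118 mm, on the aluminium top plate (z = 104 mm)
- press: green knock-out press, fixed on the desk, 170 mm (x) by 226 mm (y), origin on the desk under its centre, z up. In its frame the selector axis is at y = -32 mm, the bore at y = +32 mm. Plate top at 104 mm, hub top 136 mm; clamps beside the hub (along x) reach 128 mm. (A lamp bulb, 60 mm across, hangs at x = 0.27 m, y = 0.29 m: its socket reaches up to z = 0.69 m, its lower end is at z = 0.57 m)
- bore (a point): centre of the mouth of the upright bore, on top of the aluminium hub, 136 mm above the desk. Hub 42 mm across over a 68 mm flange; bore 27 mm across and 42 mm long, ending 4 mm above the anvil plate (14 mm thick, underside at z = 76 mm)
- bush_center (a point): centre of the bronze bush, a closed cylinder 24.6 mm across, 40 mm long; starts in the bore, its top 1 mm below the hub's top. Tight: takes roughly 6 to 15 N to push down; after about 22 mm of travel it comes free and drops into the tray. With a narrow gap below it is blocked after 5 mm
- tray (a point): centre of the floor of the open steel tray under the bore, 20 mm above the desk; inside 62 by 62 mm, walls 26 mm high
- rack: light wooden punch rack, fixed on the desk, 66 mm (x) by 206 mm (y), 46 mm high, origin under its centre. Three sockets in a row along its y at -65, 0 and +65 mm: 21 mm across, 36 mm deep, floor 10 mm above the desk, 2 mm chamfers. Each holds one punch; which stands where varies
- drift_grip (a point): middle of the handle of the yellow-handled drift, 120 mm above its lower end; z along the drift, up. Handle 25 mm thick, from 85 to 152 mm above the lower end; steel cap to 160 mm; flat-ended shank 18 mm across; about 0.18 kg. Starts upright in one of the rack's sockets
- drift_tip (a point): centre of the drift's flat lower end
- pin_punch: blue-handled punch of the same size (160 mm), origin at its lower end, in another socket; stays there
- nose_punch: red-handled punch of the same size (160 mm), origin at its lower end, in the third socket; stays there
- brush_pot: clear jar of brushes, 76 mm across (jar 112 mm high, brushes up to 233 mm), origin under its centre; loose, stands between press and rack
- blue_tub: blue paint tub with lid, 100 mm across and 202 mm high, origin under its centre; loose
- orange_paint: orange paint jar, 52 mm across, 111 mm high, origin under its centre; loose, behind the press
- purple_paint: purple paint jar, 42 mm across, 101 mm high, origin under its centre; loose, behind the press
- red_paint: red paint jar, 72 mm across, 109 mm high, origin under its centre; loose, behind the rack
- green_paint: green paint jar, 48 mm across, 91 mm high, origin under its centre; loose, beside the rack
Not all that is in view belongs to the job. Of the things shaped like the part that bears drift_grip, the yellow one is meant.

How it is judged:
By the outcome, as a careful person would: the job done as asked, in the order asked, and still so for the second after the job is handed in, with the robot touching nothing.
It also fails if it takes over 72 s, if anything falls off the work surface, if the arm or the gripper's body presses on something with over 40 N, if the wrist force passes 120 N, or if a joint passes its speed limit or range.

## Robot

A 6-joint arm with a two-finger parallel gripper is mounted at the origin on a cart in front of the work surface, level with it; the furniture and walls round the work are solid. World frame = base frame: x ahead of the robot, y to its left, z up, the work surface at z = 0. Lengths are in m, angles in rad, forces in N, time in s.
With the tool pointing down it reaches from about 0.25 to 0.725 m from the base axis. Payload 4 kg.
Tool frame: the origin (TCP) lies on the centre line of the jaws, within the pads' length; the fingertips stand 22 mm ahead of it and the grasp point (between the pads) lies 3 mm ahead of it; z points along the fingers, y is the line along which they close (so a half turn about z gives the same grasp; the last joint's range is limited). The gripper opens to 85 mm and grips with 20 to 120 N. Pads are 22 mm wide; open, the fingers measure 114 mm over their backs; the gripper's body (76 mm by 85 mm) begins 54 mm behind the grasp point. The pads swing forward as they close: fully open they stand 13 mm farther back than shut.
Start: joints at [-1.213, 0.241, 0.005, 1.335, 0, 1.571], TCP at [0.175, -0.468, 0.253] pointing down, gripper open.
Joint ranges: [-2.72, 2.72], [-1.05, 1.87], [-1.09, 1.28], [-1.99, 2.15], [-1.42, 1.44], [-3.14, 3.14]. Speed limits (rad/s): [2.79, 2.79, 3.14, 3.14, 3.14, 3.14].

## Interface

Orientations are given as a unit quaternion [x, y, z, w].
In Python, from workcell import bot gives the robot as it stands.
- The arm moves only by the shell command python3 -m inch 'ROWS'. ROWS is JSON, one flat list of numbers, 7 for each row, row after row: the shift along the world's x, y, z in mm, then the turn, a rotation vector about the world's x, y, z in rad, then the opening in per cent of the stroke, from 0 (shut) to 100 (fully open). A call has 1 to 8 rows; each row is the pose to reach, as a shift and turn from the pose commanded when the call began; what a row does not reach only later rows make up. A row lasts 1/12 s, in which the tool goes at most 41.7 mm and 7.16 degrees, less where a joint would pass 70% of its speed; a pose out of reach is approached as far as the arm can. A call with a gripper value outside its range is refused whole. The fingers move at their own pace and stop on an object; the grip force is fixed at half the most. Time passes only in rows, so rows that repeat a pose let the fingers close. It gives the time, the measured TCP pose, the force, the opening and the grip force at its end, in the units of the state.
- bot.get_obs(): the state, without advancing time (a new reading comes with each control period).
- bot.camera(name): name is "side" or "top" or "wrist"; returns the picture (420x560x3 uint8, blue, green, red); there is no depth.
- bot.camera_info(name): a dict with "intrinsics" (3x3 intrinsics, pixels), "distortion" ([k1, k2, p1, p2, k3] as OpenCV has them; the pictures are not rectified), "camera_from_world" (4x4, takes a point from world to camera coordinates); the wrist camera has in their place "hand_eye" (4x4, takes a point from camera to tool coordinates, whose origin is the TCP and whose axes are the flange's). Camera axes: x right, y down, z forward; pixel columns grow to the right and rows downward; lengths in m; the calibration is good to about 2 mm. A picture is of the moment at which its call begins: read the wrist's pose just before it. camera_info takes no time and is no camera call.
- bot.job_done(): hands the job in; it is judged then, once.
Trained networks look in the newest picture that a camera, given by its name, has taken for a name from the list of things; names that differ only in an ending like _2 or _b are one class to them, and where a whole thing is asked for, a point or a joint stands for the part that bears it (a point fixed in the world has none). Each returns a list of dicts, best first, with "confidence" (0 to 1); they miss things now and then, are a little off and sometimes report something else, mostly with a low value. They report only what shows in the picture. A call takes as long as a camera call. They do not tell look-alikes from the thing itself.
- bot.silhouettes(camera, target): "mask" (420x560 bool, what is visible of it) and "uv" ([column, row] in pixels, amid what is visible of it).
- bot.spot_point(camera, target): "uv" ([column, row] in pixels: a listed point, or the origin of a listed thing).
The state is a dict: "clock": time; "joint_pos": joint angles; "joint_vel": joint speeds; "tau": joint torques, N m; "eef_pos": TCP position; "tool_rot": TCP orientation; "ft_force": force on the tool from outside, world axes, zero at the start; "ft_torque": the same for the moment, N m; "grip_width": finger opening in m; "grasp_force": force on a finger pad.
Only numpy, scipy, OpenCV 4.12 (cv2) and the standard library are available. Lean on these libraries where they do the work, as an engineer would, in place of code of your own. Each camera call takes 0.05 s, during which the arm holds its last target. There are 200 camera calls.

## Working session

There is one attempt and no reset: what is moved stays moved. The work goes in short steps, Python scripts to look and compute and a shell command to move; the robot and the scene stay as the last step left them, time stands still between calls to the robot, and variables do not carry over. Pictures are saved under pics/ and viewed, at most 10 in all, crops included, and the job is handed in when it is done.

```bash
mkdir -p pics; ls; cat > h.py <<'E'
import numpy as np, cv2
from workcell import bot
from scipy.spatial.transform import Rotation as R
def cam(name):
    i=bot.camera_info(name)
    K=np.array(i["intrinsics"]);D=np.array(i["distortion"])
    if "camera_from_world" in i: T=np.linalg.inv(np.array(i["camera_from_world"]))
    else:
        o=bot.get_obs();W=np.eye(4);W[:3,:3]=R.from_quat(o["tool_rot"]).as_matrix();W[:3,3]=o["eef_pos"]
        T=W@np.array(i["hand_eye"])
    return K,D,T
def ray(C,uv):
    K,D,T=C
    p=cv2.undistortPoints(np.array([[uv]],float),K,D)[0,0]
    return T[:3,3],T[:3,:3]@np.array([p[0],p[1],1])
def atz(C,uv,z):
    o,d=ray(C,uv);return o+d*(z-o[2])/d[2]
def proj(C,P):
    K,D,T=C;M=np.linalg.inv(T)
    return cv2.projectPoints(np.array(P,float).reshape(-1,3),cv2.Rodrigues(M[:3,:3])[0],M[:3,3],K,D)[0][:,0]
def tri(a,b):
    o1,d1=a;o2,d2=b;A=np.stack([d1,-d2],1);s=np.linalg.lstsq(A,o2-o1,rcond=None)[0]
    p,q=o1+s[0]*d1,o2+s[1]*d2
    return (p+q)/2,np.linalg.norm(p-q)
E
python3 - <<'E'
from h import *
np.set_printoptions(precision=4,suppress=True)
C={}
for n in("top","side"):
    cv2.imwrite(f"pics/{n}0.png",bot.camera(n));C[n]=cam(n);print(n,C[n][2][:3,3])
    
for t in["selector_grip","bore","drift_grip","drift_tip","tray","press","rack","brush_pot","pin_punch","nose_punch"]:
    r={}
    for n in("top","side"):
        l=bot.spot_point(n,t);r[n]=l
        print(t,n,[(np.round(x["uv"],1).tolist(),round(x["confidence"],2)) for x in l[:3]])
    if r["top"] and r["side"]: print("   ",*tri(ray(C["top"],r["top"][0]["uv"]),ray(C["side"],r["side"][0]["uv"])))
print(bot.get_obs()["clock"])
E
```

```text
pics
top [0.5267 0.0069 1.1992]
side [0.1147 0.7897 0.8024]
selector_grip top [([399.4, 217.3], 0.79)]
selector_grip side []
bore top [([373.9, 219.0], 0.83)]
bore side [([336.1, 201.4], 0.64), ([337.3, 173.8], 0.6)]
    [ 0.5511 -0.2631  0.0054] 0.003352435564007003
drift_grip top [([177.4, 195.4], 0.7), ([209.9, 243.0], 0.56), ([148.2, 253.3], 0.52)]
drift_grip side [([209.1, 235.3], 0.87), ([226.5, 259.4], 0.62), ([286.5, 259.5], 0.57)]
    [0.6095 0.2644 0.1961] 0.03985229251656633
drift_tip top [([210.8, 167.2], 0.72), ([162.6, 250.9], 0.66), ([188.9, 198.6], 0.63)]
drift_tip side [([229.7, 292.6], 0.92), ([258.7, 346.2], 0.89), ([212.2, 273.9], 0.76)]
    [ 0.6764  0.2063 -0.0804] 0.0554920695099507
tray top [([235.5, 197.9], 0.37)]
tray side [([335.9, 201.4], 0.75), ([268.1, 225.5], 0.73)]
    [0.5037 0.0781 0.251 ] 0.1762101864275867
press top [([373.2, 217.4], 0.62)]
press side [([337.9, 198.5], 0.92), ([245.6, 307.9], 0.39), ([229.2, 292.6], 0.24)]
    [ 0.5504 -0.2601  0.0197] 0.014026515168010423
rack top [([214.8, 196.2], 0.95), ([301.0, 238.4], 0.5), ([192.2, 201.4], 0.49)]
rack side [([241.1, 280.5], 0.96)]
    [ 0.6072  0.1943 -0.0087] 0.00036369093607451983
brush_pot top [([301.4, 236.1], 0.77)]
brush_pot side [([321.9, 242.3], 0.74)]
    [ 0.497  -0.0587 -0.003 ] 0.003944574100292727
pin_punch top [([236.1, 200.6], 0.63)]
pin_punch side [([259.2, 263.5], 0.83)]
    [0.5938 0.1299 0.01  ] 0.00286642470446513
nose_punch top [([218.3, 198.6], 0.69)]
nose_punch side [([245.4, 280.1], 0.67)]
    [ 0.6005  0.1843 -0.0119] 0.0007642974644542447
1.1
```

View pics/top0.png

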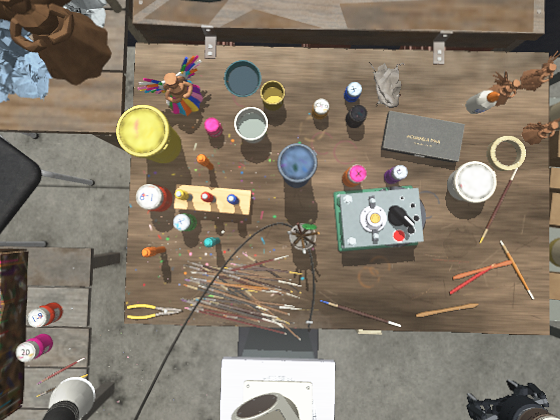

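View pics/side0.png

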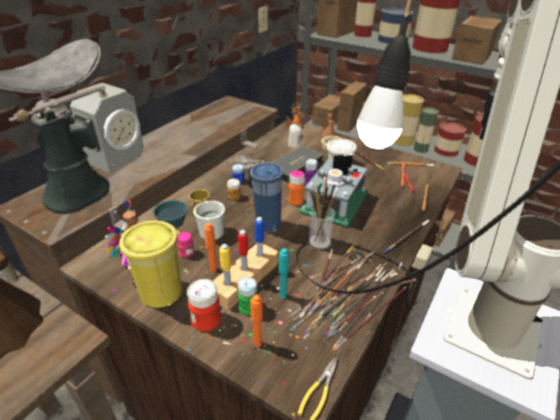

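The top view shows the press at about (378,218), with knob at (402,217), bore at (375,218) and the red dot at (398,237). The yellow drift is in the leftmost socket of the rack, at about (183,196). I'll zoom in on these.

```bash
python3 - <<'E'
from h import *
np.set_printoptions(precision=4,suppress=True)
im=bot.camera("top");C=cam("top")
a=cv2.resize(im[175:260,325:435],None,fx=5,fy=5,interpolation=cv2.INTER_CUBIC)
b=cv2.resize(im[175:230,165:260],None,fx=5,fy=5,interpolation=cv2.INTER_CUBIC)
b=cv2.copyMakeBorder(b,0,0,0,a.shape[1]-b.shape[1],cv2.BORDER_CONSTANT)
v=np.vstack([a,b]);cv2.imwrite("pics/z.png",cv2.resize(v,None,fx=.8,fy=.8))
print("bore",atz(C,(373.9,219),.136),"sel",atz(C,(399.4,217.3),.15))
m=bot.silhouettes("top","rack")[0]["mask"];r=cv2.minAreaRect(np.argwhere(m)[:,::-1].astype(np.float32));print(r)
print([atz(C,p,.046) for p in cv2.boxPoints(r)], atz(C,r[0],.046))
m=bot.silhouettes("top","press")[0]["mask"];r=cv2.minAreaRect(np.argwhere(m)[:,::-1].astype(np.float32));print(r,[atz(C,p,.1) for p in cv2.boxPoints(r)])
for s in bot.silhouettes("top","drift_grip")[:4]: print(s["uv"],s["confidence"])
print(bot.get_obs()["tool_rot"])
E
```

```text
bore [ 0.5498 -0.2329  0.136 ] sel [ 0.5553 -0.2932  0.15  ]
((183.23077392578125, 194.3461456298828), (18.631032943725586, 9.60969066619873), 11.309932708740234)
[array([0.598 , 0.3003, 0.046 ]), array([0.6241, 0.296 , 0.046 ]), array([0.6153, 0.2454, 0.046 ]), array([0.5891, 0.2497, 0.046 ])] [0.6066 0.2729 0.046 ]
((380.4286804199219, 217.33468627929688), (60.46400833129883, 89.89894104003906), 85.10090637207031) [array([ 0.6213, -0.1328,  0.1   ]), array([ 0.6473, -0.3673,  0.1   ]), array([ 0.4899, -0.3822,  0.1   ]), array([ 0.464 , -0.1492,  0.1   ])]
[206.2, 162.5] 0.59
[210.0, 241.6] 0.51
[182.4, 194.8] 0.49
[151.3, 251.5] 0.43
[0.984  0.1779 0.     0.    ]
```

View pics/z.png

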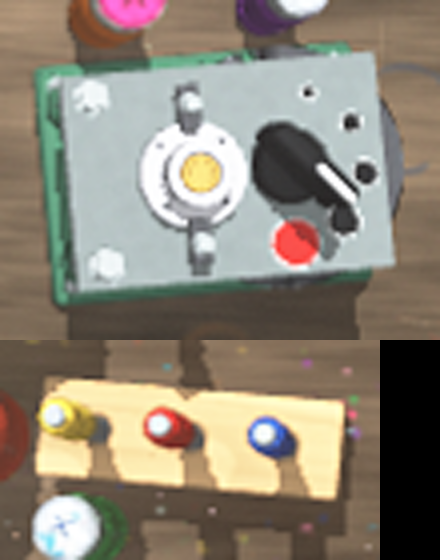

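The white line points at the first black dot, so the selector is at about 0.70 and must turn 0.70 clockwise. Press yaw is about +0.087. I'm moving over the knob with the tool turned to yaw 0.785.

```bash
python3 -m inch '[40,20,0,0,0,0.05,45, 80,40,0,0,0,0.12,45, 115,55,0,0,0,0.2,45, 150,70,0,0,0,0.3,45, 190,88,0,0,0,0.427,45, 190,88,0,0,0,0.427,45]' && python3 -m inch '[40,18,0,0,0,0,45, 80,36,0,0,0,0,45, 115,55,0,0,0,0,45, 150,70,0,0,0,0,45, 190,87,0,0,0,0,45, 190,87,0,0,0,0,45, 190,87,0,0,0,0,45]'
cat > look.py <<'E'
import sys
from h import *
np.set_printoptions(precision=4,suppress=True)
im=bot.camera("wrist");C=cam("wrist");cv2.imwrite("pics/%s.png"%sys.argv[1],im)
o=bot.get_obs();print(o["clock"],o["eef_pos"],o["tool_rot"],"cam",C[2][:3,3])
for a in sys.argv[2:]:
    t,z=a.split("=")
    for x in bot.spot_point("wrist",t)[:2]: print(t,np.round(x["uv"],1),round(x["confidence"],2),atz(C,x["uv"],float(z)))
E
python3 look.py w1 selector_grip=.15 bore=.136
```

```text
clock: 1.8
eef_pos: [0.3708, -0.3774, 0.2531]
tool_rot: [0.922, 0.388, 0.002, 0.0]
ft_force: [-0.3, -0.9, -0.5]
grip_width: 0.0384
grasp_force: 0.0
clock: 2.38
eef_pos: [0.5567, -0.2919, 0.2518]
tool_rot: [0.923, 0.384, -0.001, -0.001]
ft_force: [-0.3, 0.2, -1.0]
grip_width: 0.0387
grasp_force: 0.0
2.4333 [ 0.5553 -0.2929  0.2523] [ 0.9238  0.383  -0.0008 -0.0005] cam [ 0.6146 -0.2327  0.3727]
selector_grip [290.2 219.4] 0.56 [ 0.5585 -0.2988  0.15  ]
```

View pics/w1.png

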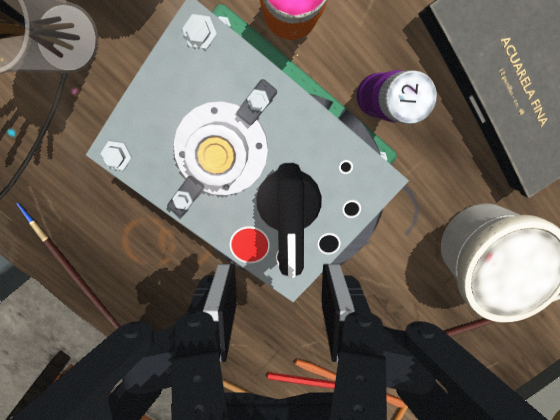

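The wrist view shows the bar from (289,168) to (290,268), the bush at (215,154), the red dot at (249,244), and black dots at (329,243), (352,209) and (346,167). I'll compute the angles from these.

```bash
python3 - <<'E'
from h import *
np.set_printoptions(precision=4,suppress=True)
C=cam("wrist")
P=np.array([atz(C,p,.104)[:2] for p in[(249,244),(329,243),(352,209),(346,167)]])
A=np.c_[2*P,np.ones(4)];s=np.linalg.lstsq(A,(P**2).sum(1),rcond=None)[0];c=s[:2];r=np.sqrt(s[2]+c@c);print("axis",c,"r",r,np.arctan2(*(c-P).T[::-1]))
a,b=atz(C,(289,165),.168),atz(C,(290,271),.168);print("bar",a,b,(a+b)/2,np.linalg.norm(a-b),"yaw",np.arctan2(*(a-b)[1::-1]))
print("bore",atz(C,(215,154),.135))
m=np.zeros((420,560),np.uint8)
E
```

```text
axis [ 0.5567 -0.3011] r 0.05026121933712175 [0.0874 1.5038 2.1919 2.8921]
bar [ 0.5846 -0.2704  0.168 ] [ 0.5366 -0.3201  0.168 ] [ 0.5606 -0.2953  0.168 ] 0.06909531922327564 yaw 0.8030531972590946
bore [ 0.5505 -0.2361  0.135 ]
```

The bar is at the first black dot (the dot is hidden under it), with axis at about (0.557, -0.299) and bore at (0.5505, -0.236). Next I descend, grip and turn by −0.70.

```bash
python3 -m inch '[2,-6,-30,0,0,0,45, 2,-6,-60,0,0,0,45, 2,-6,-85,0,0,0,45, 2,-6,-99,0,0,0,45, 2,-6,-99,0,0,0,45, 2,-6,-99,0,0,0,0, 2,-6,-99,0,0,0,0, 2,-6,-99,0,0,0,0]' && python3 -m inch '[0,0,0,0,0,0,0, 0,0,0,0,0,0,0, 0,0,0,0,0,-0.1,0, 0,0,0,0,0,-0.2,0, 0,0,0,0,0,-0.3,0, 0,0,0,0,0,-0.4,0]' && python3 -m inch '[0,0,0,0,0,-0.1,0, 0,0,0,0,0,-0.2,0, 0,0,0,0,0,-0.3,0, 0,0,0,0,0,-0.3,0, 0,0,0,0,0,-0.3,0, 0,0,0,0,0,-0.3,0]'; python3 -c "
from h import *
o=bot.get_obs();print(o['ft_torque'],R.from_quat(o['tool_rot']).as_rotvec(),2*np.arctan2(o['tool_rot'][1],o['tool_rot'][0]))"
```

```text
clock: 3.2
eef_pos: [0.5577, -0.3015, 0.1563]
tool_rot: [0.924, 0.382, 0.001, 0.002]
ft_force: [1.3, -5.7, -3.6]
grip_width: 0.0152
grasp_force: 61.3
clock: 3.7
eef_pos: [0.5568, -0.3002, 0.1563]
tool_rot: [0.982, 0.188, 0.0, 0.001]
ft_force: [-2.8, -0.0, 0.4]
grip_width: 0.0154
grasp_force: 61.7
clock: 4.2
eef_pos: [0.5566, -0.2992, 0.1563]
tool_rot: [0.999, 0.044, 0.0, 0.0]
ft_force: [-5.0, 2.8, 5.3]
grip_width: 0.0152
grasp_force: 62.5
[0.6506214  1.065679   0.11789058] [3.13845488e+00 1.37648937e-01 5.53556730e-04] 0.08766146613984728
```

```bash
python3 -m inch '[0,0,0,0,0,0,40, 0,0,0,0,0,0,40, 0,0,0,0,0,0,40, 0,0,30,0,0,0,40, 0,0,70,0,0,0,40, 0,0,110,0,0,0,40, 0,0,150,0,0,0,40, 0,0,150,0,0,0,40]' && python3 look.py w2 selector_grip=.15 bore=.136
```

```text
clock: 4.87
eef_pos: [0.5601, -0.301, 0.3149]
tool_rot: [0.999, 0.043, 0.008, 0.005]
ft_force: [1.3, -0.5, 0.4]
grip_width: 0.034
grasp_force: 0.0
4.9167 [ 0.5596 -0.3007  0.3109] [0.9991 0.0427 0.0057 0.0034] cam [ 0.6417 -0.2922  0.4323]
selector_grip [274.1 193.2] 0.88 [ 0.5585 -0.2975  0.15  ]
bore [201.8 188.7] 0.7 [ 0.5532 -0.2363  0.136 ]
bore [291.3  52.9] 0.3 [ 0.667  -0.3016  0.136 ]
```

View pics/w2.png

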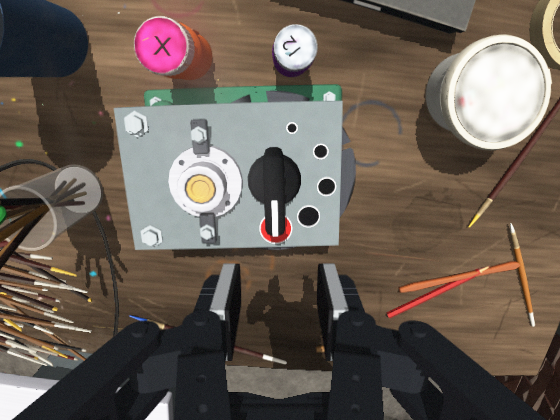

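The selector sits on the red dot. Now I move over the drift, estimated at (0.60, 0.254).

```bash
python3 -m inch '[3,40,10,0,0,0,50, 6,80,10,0,0,0,50, 9,120,10,0,0,0,50, 12,160,10,0,0,0,50, 15,200,10,0,0,0,50, 18,240,10,0,0,0,50, 20,280,10,0,0,0,50, 20,280,10,0,0,0,50]' && python3 -m inch '[3,40,0,0,0,0,50, 6,80,0,0,0,0,50, 9,120,0,0,0,0,50, 12,160,0,0,0,0,50, 15,200,0,0,0,0,50, 20,240,0,0,0,0,50, 20,275,0,0,0,0,50, 20,275,0,0,0,0,50]' && python3 look.py w3 drift_grip=.13 drift_tip=.01 rack=0 && python3 -c "
from workcell import bot
print(bot.get_obs()['joint_pos'])"
```

```text
clock: 5.68
eef_pos: [0.5764, -0.0123, 0.3118]
tool_rot: [0.999, 0.047, -0.002, -0.002]
ft_force: [0.5, -0.9, -0.3]
grip_width: 0.0427
grasp_force: 0.0
clock: 6.35
eef_pos: [0.6113, 0.102, 0.3138]
tool_rot: [0.997, 0.076, -0.002, -0.016]
ft_force: [0.4, 0.2, 0.9]
grip_width: 0.0428
grasp_force: 0.0
6.4 [0.6117 0.1022 0.3137] [ 0.997   0.0761 -0.0018 -0.0157] cam [0.6953 0.1118 0.434 ]
drift_grip [172.8  71.4] 0.76 [0.6888 0.2073 0.13  ]
drift_grip [109.4 169.8] 0.73 [0.5982 0.259  0.13  ]
drift_tip [155.6 146.3] 0.97 [0.598  0.2599 0.01  ]
drift_tip [206.1 242.5] 0.93 [0.4824 0.1882 0.01  ]
rack [210.8 153.4] 0.89 [0.5973 0.1947 0.    ]
[0.15122369 0.48208733 0.51076889 1.60079791 0.0314646  3.14054073]
```

View pics/w3.png

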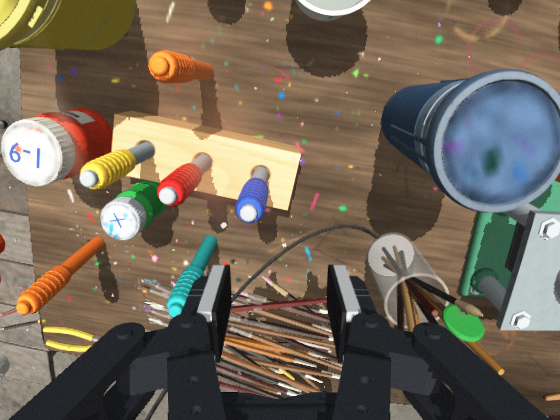

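The last joint reached its limit because of the yaw I kept, so I'm turning the tool by +0.85. The yellow drift shows at (109,170), upright at about (0.598, 0.259), which matches the rack spacing.

```bash
python3 -m inch '[-4,20,0,0,0,0.12,50, -6,40,0,0,0,0.24,50, -8,60,0,0,0,0.36,50, -10,80,0,0,0,0.48,50, -14,105,0,0,0,0.6,50, -14,130,0,0,0,0.72,50, -14,157,0,0,0,0.85,50, -14,157,0,0,0,0.85,50]' && python3 -m inch '[0,0,0,0,0,0,50, 0,0,0,0,0,0,50]' && python3 look.py w4 drift_grip=.13 drift_tip=.01 && python3 -c "
from workcell import bot
print(bot.get_obs()['joint_pos'])"
```

```text
clock: 7.22
eef_pos: [0.5959, 0.2642, 0.3138]
tool_rot: [0.875, 0.485, -0.008, -0.015]
ft_force: [0.1, 0.2, -0.4]
grip_width: 0.0427
grasp_force: 0.0
clock: 7.38
eef_pos: [0.5966, 0.2593, 0.3143]
tool_rot: [0.877, 0.48, -0.008, -0.013]
ft_force: [0.2, -1.0, -0.3]
grip_width: 0.0426
grasp_force: 0.0
7.4333 [0.5968 0.2588 0.3145] [ 0.8771  0.48   -0.0081 -0.0134] cam [0.645  0.3286 0.4348]
drift_grip [289.2 185.4] 0.93 [0.5977 0.256  0.13  ]
drift_grip [231.  298.2] 0.82 [0.4879 0.1886 0.13  ]
drift_tip [155.7 160.5] 0.9 [0.4587 0.34   0.01  ]
drift_tip [244.1 247.9] 0.74 [0.4849 0.1871 0.01  ]
[0.39783465 0.57539463 0.66468039 1.67867386 0.02523577 2.53800262]
```

```bash
python3 -m inch '[1,-2,-20,-0.016,-0.027,0,50, 1,-2,-55,-0.016,-0.027,0,50, 1,-2,-90,-0.016,-0.027,0,50, 1,-2,-120,-0.016,-0.027,0,50, 1,-2,-150,-0.016,-0.027,0,50, 1,-2,-176,-0.016,-0.027,0,50, 1,-2,-176,-0.016,-0.027,0,50, 1,-2,-176,-0.016,-0.027,0,50]' && python3 -m inch '[0,0,0,0,0,0,0, 0,0,0,0,0,0,0, 0,0,0,0,0,0,0, 0,0,0,0,0,0,0]'
```

```text
clock: 8.2
eef_pos: [0.5968, 0.2565, 0.1372]
tool_rot: [0.877, 0.48, -0.002, -0.0]
ft_force: [-0.3, 0.1, 1.3]
grip_width: 0.0429
grasp_force: 0.0
clock: 8.53
eef_pos: [0.5994, 0.2585, 0.1413]
tool_rot: [0.877, 0.481, 0.003, 0.0]
ft_force: [0.1, -0.0, 5.7]
grip_width: 0.0227
grasp_force: 59.2
```

```bash
python3 -m inch '[0,0,15,0,0,0,0, 0,0,40,0,0,0,0, 0,0,70,0,0,0,0, 0,0,110,0,0,0,0, 0,0,150,0,0,0,0, 0,0,190,0,0,0,0, 0,0,220,0,0,0,0, 0,0,220,0,0,0,0]' && python3 -m inch '[0,0,0,0,0,0,0]' && python3 - <<'E'
from h import *
np.set_printoptions(precision=4,suppress=True)
o=bot.get_obs();M=R.from_quat(o["tool_rot"]).as_matrix();p=np.array(o["eef_pos"])
print(o["eef_pos"],o["ft_force"],o["tool_rot"],M[:,2])
pred={"grip":p+M[:,2]*.011,"tip":p+M[:,2]*.131}
cs={}
for n in("top","side","wrist"):
    im=bot.camera(n);C=cam(n);cs[n]=C
    if n=="side":cv2.imwrite("pics/s5.png",cv2.resize(im[100:320,150:430],None,fx=2.5,fy=2.5))
    print(n,{k:proj(C,v) for k,v in pred.items()})
    for t in("drift_grip","drift_tip"):
        print(n,t,[(np.round(x["uv"],1).tolist(),round(x["confidence"],2)) for x in bot.spot_point(n,t)[:5]])
E
```

```text
clock: 9.2
eef_pos: [0.599, 0.2587, 0.3676]
tool_rot: [0.877, 0.481, 0.007, 0.0]
ft_force: [0.2, 0.4, -0.7]
grip_width: 0.0229
grasp_force: 59.2
clock: 9.28
eef_pos: [0.5984, 0.2585, 0.3614]
tool_rot: [0.877, 0.481, 0.003, 0.0]
ft_force: [0.6, 0.2, -2.3]
grip_width: 0.0226
grasp_force: 59.2
[0.5984 0.2585 0.3614] [ 0.634   0.2323 -2.2524] [0.8767 0.4811 0.0031 0.0001] [ 0.0056  0.0028 -1.    ]
top {'grip': array([[155.8948, 187.2714]]), 'tip': array([[170.9925, 191.74  ]])}
top drift_grip [([204.5, 162.7], 0.68), ([155.2, 186.2], 0.66), ([208.3, 243.2], 0.54), ([148.8, 250.9], 0.43)]
top drift_tip [([171.4, 192.5], 0.46), ([214.0, 165.5], 0.45), ([216.8, 239.2], 0.45), ([161.1, 252.5], 0.42), ([184.7, 223.5], 0.38)]
side {'grip': array([[218.2322, 179.6075]]), 'tip': array([[221.9118, 225.0083]])}
side drift_grip [([209.7, 234.9], 0.89), ([219.1, 181.4], 0.87), ([285.7, 263.5], 0.73), ([257.9, 309.2], 0.64)]
side drift_tip [([257.5, 342.6], 0.97), ([281.4, 293.4], 0.9), ([226.6, 227.6], 0.81), ([211.5, 270.9], 0.81)]
wrist {'grip': array([[282.4706, 298.1619]]), 'tip': array([[281.9535, 202.3426]])}
wrist drift_grip [([383.5, 162.4], 0.89), ([229.0, 276.8], 0.73), ([119.9, 178.5], 0.57)]
wrist drift_tip [([155.6, 156.7], 0.89), ([236.7, 237.7], 0.81), ([361.8, 141.8], 0.72), ([277.9, 205.4], 0.64)]
```

View pics/s5.png

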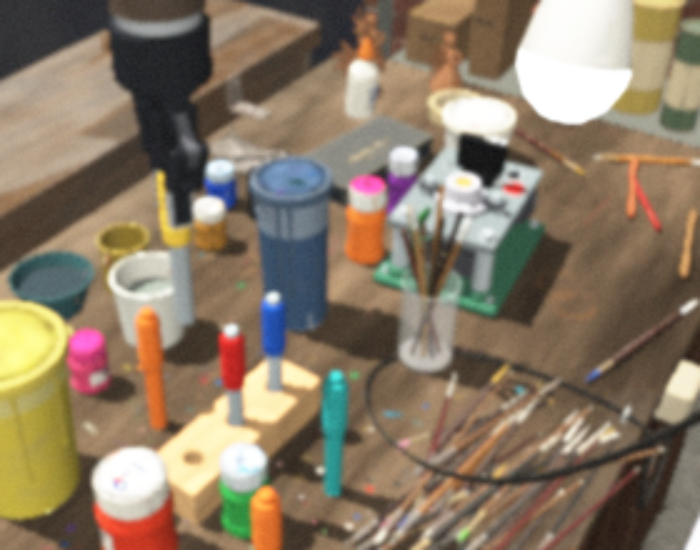

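The drift is held upright, and the socket is visible and empty. I'm carrying it high over the brushes to above the bore.

```bash
python3 -m inch '[0,0,20,0,0,0,0, 0,0,40,0,0,0,0, -4,-38,42,0,0,0,0, -8,-76,42,0,0,0,0, -12,-114,42,0,0,0,0, -16,-152,42,0,0,0,0, -20,-190,42,0,0,0,0, -24,-228,42,0,0,0,0]' && python3 -m inch '[-4,-38,0,0,0,0,0, -8,-76,0,0,0,0,0, -12,-114,0,0,0,0,0, -16,-152,0,0,0,0,0, -20,-190,0,0,0,0,0, -23,-228,0,0,0,0,0, -23,-266,0,0,0,0,0, -23,-266,0,0,0,0,0]' && python3 -m inch '[0,0,-30,0,0,0,0, 0,0,-60,0,0,0,0, 0,0,-85,0,0,0,0, 0,0,-100,0,0,0,0, 0,0,-105,0,0,0,0, 0,0,-105,0,0,0,0, 0,0,-105,0,0,0,0]'&& cat > chk.py <<'E'
from h import *
import sys
np.set_printoptions(precision=4,suppress=True)
o=bot.get_obs();M=R.from_quat(o["tool_rot"]).as_matrix();p=np.array(o["eef_pos"])
print(p,o["ft_force"],o["tool_rot"],"tip",p+M[:,2]*.131)
pred={"tip":p+M[:,2]*.131,"bore":[.5515,-.2358,.136]}
for n in("top","wrist"):
    im=bot.camera(n);C=cam(n)
    if n=="wrist":cv2.imwrite("pics/%s.png"%sys.argv[1],im)
    print(n,{k:proj(C,v) for k,v in pred.items()})
    for t,z in(("drift_tip",pred["tip"][2]),("bore",.136)):
        print(n,t,[(np.round(x["uv"],1).tolist(),round(x["confidence"],2),atz(C,x["uv"],z)) for x in bot.spot_point(n,t)[:5]])
E
python3 chk.py w6
```

```text
clock: 10.4
eef_pos: [0.573, 0.0283, 0.4002]
tool_rot: [0.877, 0.481, -0.0, -0.0]
ft_force: [0.2, -0.2, -0.5]
grip_width: 0.0226
grasp_force: 59.2
clock: 11.07
eef_pos: [0.5494, -0.243, 0.3988]
tool_rot: [0.879, 0.477, -0.002, 0.001]
ft_force: [-0.2, 1.0, -2.2]
grip_width: 0.0229
grasp_force: 59.4
clock: 11.65
eef_pos: [0.551, -0.236, 0.2961]
tool_rot: [0.877, 0.481, 0.0, 0.0]
ft_force: [0.5, -0.7, -0.4]
grip_width: 0.0225
grasp_force: 59.4
[ 0.551  -0.236   0.2961] [ 0.504  -0.6853 -0.3647] [0.8767 0.4811 0.0002 0.0002] tip [ 0.551  -0.236   0.1651]
top {'tip': array([[377.8485, 218.3339]]), 'bore': array([[375.0683, 218.3527]])}
top drift_tip [([218.5, 239.5], 0.69, array([0.4893, 0.1549, 0.1651])), ([210.3, 167.5], 0.61, array([0.6667, 0.1808, 0.1651])), ([377.9, 221.2], 0.5, array([ 0.544 , -0.2362,  0.1651]))]
top bore [([373.6, 217.8], 0.77, array([ 0.5528, -0.2321,  0.136 ]))]
wrist {'tip': array([[278.9518, 202.8231]]), 'bore': array([[279.2331, 190.8993]])}
wrist drift_tip [([277.9, 201.7], 0.72, array([ 0.5509, -0.2348,  0.1651]))]
wrist bore [([276.4, 190.4], 0.7, array([ 0.5498, -0.2342,  0.136 ])), ([328.2, 253.2], 0.5, array([ 0.5571, -0.3056,  0.136 ]))]
```

View pics/w6.png

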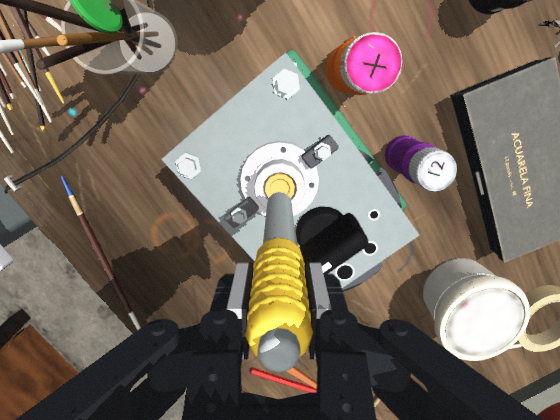

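The tip at (278,202) lines up with the bore at (277,190), within about 1.5 mm (clearance 4.5 mm). Pushing down in stages.

```bash
python3 -m inch '[0,0,-10,0,0,0,0, 0,0,-20,0,0,0,0, 0,0,-28,0,0,0,0, 0,0,-32,0,0,0,0, 0,0,-36,0,0,0,0, 0,0,-36,0,0,0,0]' && python3 -m inch '[0,0,-2,0,0,0,0, 0,0,-4,0,0,0,0, 0,0,-6,0,0,0,0, 0,0,-8,0,0,0,0]' && python3 -m inch '[0,0,-2,0,0,0,0, 0,0,-4,0,0,0,0, 0,0,-6,0,0,0,0, 0,0,-8,0,0,0,0]'
```

```text
clock: 12.45
eef_pos: [0.551, -0.2362, 0.2603]
tool_rot: [0.877, 0.481, 0.001, 0.001]
ft_force: [-0.5, -0.0, 2.6]
grip_width: 0.0222
grasp_force: 59.9
clock: 12.78
eef_pos: [0.5513, -0.2363, 0.2538]
tool_rot: [0.877, 0.481, 0.001, 0.002]
ft_force: [-1.3, 0.2, 10.2]
grip_width: 0.0223
grasp_force: 60.5
clock: 13.12
eef_pos: [0.5511, -0.2362, 0.2455]
tool_rot: [0.877, 0.481, 0.001, 0.001]
ft_force: [-1.9, 0.8, 6.9]
grip_width: 0.0227
grasp_force: 60.3
```

```bash
python3 -m inch '[0,0,-2,0,0,0,0, 0,0,-4,0,0,0,0, 0,0,-6,0,0,0,0, 0,0,-8,0,0,0,0]' && python3 -m inch '[0,0,-2,0,0,0,0, 0,0,-4,0,0,0,0, 0,0,-6,0,0,0,0, 0,0,-6,0,0,0,0]' && python3 - <<'E'
from h import *
np.set_printoptions(precision=4,suppress=True)
for n in("side","top"):
    bot.camera(n);C=cam(n)
    for t in("bush_center","drift_grip","drift_tip"):print(n,t,[(np.round(x["uv"],1).tolist(),round(x["confidence"],2),atz(C,x["uv"],.235)) for x in bot.spot_point(n,t)[:4]])
o=bot.get_obs();print(proj(cam("side"),np.array(o["eef_pos"])-[0,0,.011]),proj(cam("top"),np.array(o["eef_pos"])-[0,0,.011]))
print(proj(cam("side"),[.5515,-.2358,.04]))
E
```

```text
clock: 13.45
eef_pos: [0.5505, -0.2359, 0.2343]
tool_rot: [0.877, 0.481, -0.0, -0.001]
ft_force: [-0.3, -0.3, -0.8]
grip_width: 0.0228
grasp_force: 59.5
clock: 13.78
eef_pos: [0.5505, -0.2359, 0.2285]
tool_rot: [0.877, 0.481, -0.0, -0.001]
ft_force: [0.0, 0.1, -2.1]
grip_width: 0.0227
grasp_force: 59.4
side bush_center []
side drift_grip [([253.3, 309.2], 0.9, array([0.3999, 0.4161, 0.235 ])), ([211.5, 237.6], 0.83, array([0.5865, 0.3086, 0.235 ])), ([285.8, 262.9], 0.6, array([0.4137, 0.2863, 0.235 ])), ([337.7, 147.8], 0.47, array([ 0.5429, -0.211 ,  0.235 ]))]
side drift_tip [([256.9, 345.7], 0.92, array([0.3517, 0.4733, 0.235 ])), ([211.5, 269.7], 0.71, array([0.5242, 0.3819, 0.235 ])), ([282.4, 295.2], 0.59, array([0.3744, 0.3609, 0.235 ])), ([335.2, 180.3], 0.55, array([ 0.4687, -0.0449,  0.235 ]))]
top bush_center []
top drift_grip [([383.0, 216.7], 0.51, array([ 0.5534, -0.2313,  0.235 ])), ([147.2, 254.1], 0.51, array([0.4546, 0.3066, 0.235 ])), ([208.5, 240.4], 0.44, array([0.4892, 0.1677, 0.235 ])), ([204.2, 159.7], 0.42, array([0.675 , 0.1837, 0.235 ]))]
top drift_tip [([215.8, 238.3], 0.7, array([0.4944, 0.1512, 0.235 ])), ([163.2, 251.1], 0.58, array([0.4623, 0.2704, 0.235 ])), ([212.1, 165.3], 0.52, array([0.6624, 0.165 , 0.235 ])), ([374.6, 221.5], 0.38, array([ 0.5419, -0.2122,  0.235 ]))]
[[338.4772 148.7331]] [[383.2751 218.0655]]
[[332.8307 196.8123]]
```

The force has vanished after about 37 mm of travel, so the bush dropped. I'll lift and look into the bore.

```bash
python3 -m inch '[0,0,20,0,0,0,0, 0,0,45,0,0,0,0, 0,0,75,0,0,0,0, 0,0,105,0,0,0,0, 0,0,140,0,0,0,0, 0,0,172,0,0,0,0, 0,0,172,0,0,0,0, 0,0,172,0,0,0,0]' && python3 chk.py w7 && python3 - <<'E'
import cv2
im=cv2.imread("pics/w7.png")
cv2.imwrite("pics/w7c.png",cv2.resize(im[80:320,140:420],None,fx=2.5,fy=2.5))
E
```

```text
clock: 14.85
eef_pos: [0.5515, -0.2364, 0.404]
tool_rot: [0.877, 0.481, 0.002, 0.002]
ft_force: [1.1, -1.4, -3.2]
grip_width: 0.0228
grasp_force: 59.6
[ 0.5515 -0.2364  0.404 ] [ 1.0895 -1.3597 -3.1574] [0.8767 0.481  0.0018 0.0023] tip [ 0.5523 -0.2367  0.273 ]
top {'tip': array([[389.7248, 216.9253]]), 'bore': array([[375.0683, 218.3527]])}
top drift_tip [([390.6, 217.6], 0.65, array([ 0.5508, -0.2387,  0.273 ])), ([216.0, 238.8], 0.57, array([0.4946, 0.145 , 0.273 ])), ([161.9, 250.7], 0.5, array([0.4656, 0.2629, 0.273 ])), ([297.7, 172.1], 0.5, array([ 0.6466, -0.0315,  0.273 ])), ([211.4, 168.1], 0.48, array([0.6508, 0.1602, 0.273 ]))]
top bore [([373.3, 218.0], 0.62, array([ 0.5523, -0.2313,  0.136 ]))]
wrist {'tip': array([[283.9248, 204.692 ]]), 'bore': array([[281.8196, 163.0879]])}
wrist drift_tip [([278.4, 203.3], 0.98, array([ 0.5495, -0.2337,  0.273 ])), ([337.9, 66.5], 0.36, array([ 0.6315, -0.1759,  0.273 ]))]
wrist bore [([282.4, 160.7], 0.72, array([ 0.5534, -0.2339,  0.136 ]))]
```

View pics/w7c.png

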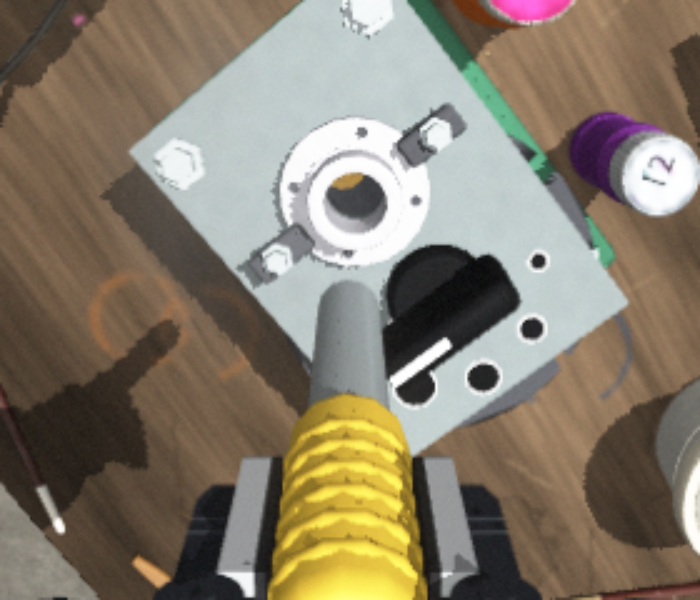

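The bore is empty and bronze shows down in the tray. I'm returning the drift to above its socket.

```bash
python3 -m inch '[4,38,0,0,0,0,0, 8,76,0,0,0,0,0, 12,114,0,0,0,0,0, 16,152,0,0,0,0,0, 20,190,0,0,0,0,0, 24,228,0,0,0,0,0, 26,255,0,0,0,0,0, 26,255,0,0,0,0,0]' && python3 -m inch '[4,38,0,0,0,0,0, 8,76,0,0,0,0,0, 12,114,0,0,0,0,0, 16,152,0,0,0,0,0, 20,190,0,0,0,0,0, 21,215,0,0,0,0,0, 21,239,0,0,0,0,0, 21,239,0,0,0,0,0]' && python3 -m inch '[0,0,-40,0,0,0,0, 0,0,-80,0,0,0,0, 0,0,-120,0,0,0,0, 0,0,-160,0,0,0,0, 0,0,-190,0,0,0,0, 0,0,-205,0,0,0,0, 0,0,-205,0,0,0,0, 0,0,-205,0,0,0,0]' && python3 -m inch '[0,0,0,0,0,0,0, 0,0,0,0,0,0,0]' && python3 - <<'E'
from h import *
np.set_printoptions(precision=4,suppress=True)
o=bot.get_obs();M=R.from_quat(o["tool_rot"]).as_matrix();p=np.array(o["eef_pos"]);print(p,o["tool_rot"],"tip",p+M[:,2]*.131)
im=bot.camera("wrist");C=cam("wrist")
for t in("pin_punch","nose_punch"):print(t,[(x["uv"],x["confidence"],atz(C,x["uv"],.01)) for x in bot.spot_point("wrist",t)[:2]])
print([(x["uv"],x["confidence"],atz(C,x["uv"],p[2]-.131)) for x in bot.spot_point("wrist","drift_tip")[:4]],proj(C,p+M[:,2]*.131),proj(C,[.5985,.258,.046]))
cv2.imwrite("pics/w8.png",cv2.resize(im[80:320,140:420],None,fx=2.5,fy=2.5))
E
```

```text
clock: 15.82
eef_pos: [0.5764, 0.0245, 0.4001]
tool_rot: [0.875, 0.484, -0.0, -0.002]
ft_force: [-0.7, -2.0, -1.4]
grip_width: 0.0223
grasp_force: 59.5
clock: 16.48
eef_pos: [0.5971, 0.2625, 0.3987]
tool_rot: [0.875, 0.483, -0.002, -0.001]
ft_force: [0.2, 0.3, -3.0]
grip_width: 0.0224
grasp_force: 59.5
clock: 17.15
eef_pos: [0.5971, 0.2567, 0.1951]
tool_rot: [0.877, 0.481, -0.002, -0.0]
ft_force: [0.1, -0.2, -0.3]
grip_width: 0.0225
grasp_force: 59.5
clock: 17.32
eef_pos: [0.599, 0.2581, 0.1988]
tool_rot: [0.877, 0.481, 0.002, 0.0]
ft_force: [-0.3, 0.5, -1.0]
grip_width: 0.0226
grasp_force: 59.5
[0.599  0.2581 0.1988] [0.8768 0.4808 0.0021 0.0001] tip [0.5995 0.2584 0.0678]
pin_punch [([345.0, 290.8], 0.81, array([0.5946, 0.1308, 0.01  ])), ([277.2, 203.9], 0.48, array([0.5868, 0.2429, 0.01  ]))]
nose_punch [([313.8, 241.0], 0.8, array([0.596 , 0.1938, 0.01  ]))]
[([276.1, 204.7], 0.84, array([0.5963, 0.259 , 0.0678])), ([389.8, 173.7], 0.61, array([0.6777, 0.235 , 0.0678])), ([102.6, 192.2], 0.6, array([0.4936, 0.3359, 0.0678]))] [[280.2272 203.16  ]] [[279.2517 195.4507]]
```

View pics/w8.png

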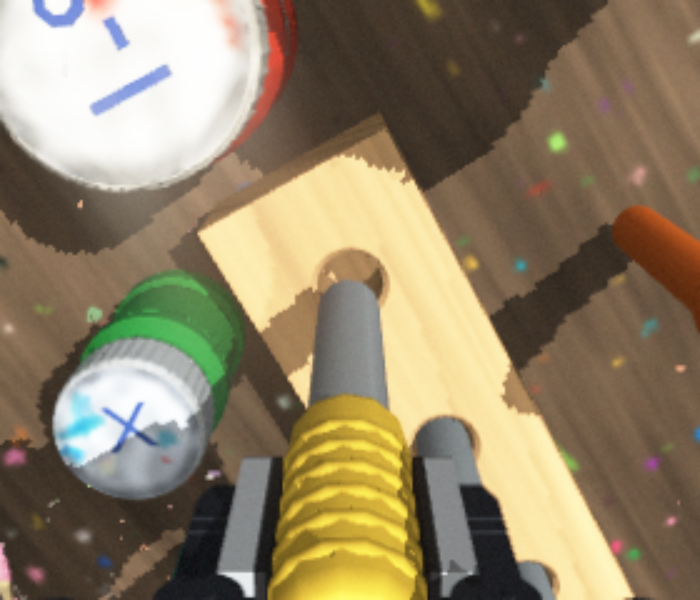

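The shank tip at crop (351,~310) stands just short of the socket mouth, whose rim runs from x = 318 to 388 with its far edge at y = 247. I'll compare both with projections to get the correction.

```bash
python3 - <<'E'
from h import *
np.set_printoptions(precision=4,suppress=True)
C=cam("wrist");o=bot.get_obs();M=R.from_quat(o["tool_rot"]).as_matrix();p=np.array(o["eef_pos"]);print(p)
a=np.linspace(0,2*np.pi,73);c=np.c_[np.cos(a),np.sin(a),0*a]
def ext(P):
    q=(proj(C,P)-[140,80])*2.5;return q.min(0),q.max(0)
t=p+M[:,2]*.131
print("tip circle",ext(t+.009*c))
for r in(.0105,.0125):print("socket",r,ext(np.array([t[0],t[1],.046])+r*c))
print("mm per crop px x dir", M[:,0],M[:,1])
E
```

```text
[0.5983 0.2582 0.1978]
tip circle (array([319.3617, 278.282 ]), array([380.9713, 336.7018]))
socket 0.0105 (array([316.4812, 254.4873]), array([383.3994, 318.4314]))
socket 0.0125 (array([310.1062, 248.2412]), array([389.7747, 324.3661]))
mm per crop px x dir [0.5372 0.8434 0.0021] [ 0.8434 -0.5372  0.0011]
```

The prediction for a socket directly beneath the tip matches the picture to about 1 mm. Inserting now.

```bash
python3 -m inch '[0,0,-10,0,0,0,0, 0,0,-18,0,0,0,0, 0,0,-24,0,0,0,0, 0,0,-28,0,0,0,0, 0,0,-31,0,0,0,0, 0,0,-31,0,0,0,0]' && python3 -m inch '[0,0,-4,0,0,0,0, 0,0,-8,0,0,0,0, 0,0,-12,0,0,0,0, 0,0,-16,0,0,0,0, 0,0,-16,0,0,0,0]'
```

```text
clock: 18.02
eef_pos: [0.5978, 0.2577, 0.1643]
tool_rot: [0.877, 0.481, -0.0, 0.0]
ft_force: [2.3, 0.8, -3.8]
grip_width: 0.0228
grasp_force: 59.5
clock: 18.43
eef_pos: [0.5978, 0.2578, 0.1484]
tool_rot: [0.877, 0.481, -0.0, 0.0]
ft_force: [2.9, -0.3, -3.5]
grip_width: 0.0228
grasp_force: 59.6
```

```bash
python3 -m inch '[0,0,-2,0,0,0,0, 0,0,-4,0,0,0,0, 0,0,-6,0,0,0,0, 0,0,-7,0,0,0,0, 0,0,-7,0,0,0,0]' && python3 -m inch '[0,0,-1,0,0,0,0, 0,0,-2,0,0,0,0, 0,0,-2,0,0,0,0]'
```

```text
clock: 18.85
eef_pos: [0.5979, 0.2579, 0.1422]
tool_rot: [0.877, 0.481, 0.0, -0.0]
ft_force: [2.2, -0.1, -2.0]
grip_width: 0.0227
grasp_force: 59.7
clock: 19.1
eef_pos: [0.598, 0.2581, 0.1413]
tool_rot: [0.877, 0.481, 0.001, -0.0]
ft_force: [1.9, -0.1, 3.3]
grip_width: 0.0227
grasp_force: 60.1
```

```bash
python3 -m inch '[0,0,0,0,0,0,50, 0,0,0,0,0,0,50, 0,0,0,0,0,0,50, 0,0,0,0,0,0,50]' && python3 -m inch '[0,0,10,0,0,0,50, 0,0,30,0,0,0,50, 0,0,60,0,0,0,50, 0,0,100,0,0,0,50, 0,0,140,0,0,0,50, 0,0,175,0,0,0,50, 0,0,175,0,0,0,50, 0,0,175,0,0,0,50]' && python3 -m inch '[-10,-40,0,0,0,0,50, -20,-80,0,0,0,0,50, -30,-120,0,0,0,0,50, -40,-140,0,0,0,0,50, -40,-140,0,0,0,0,50, -40,-140,0,0,0,0,50]' && python3 - <<'E'
from h import *
np.set_printoptions(precision=4,suppress=True)
for n in("wrist","top","side"):
    im=bot.camera(n);C=cam(n);o=bot.get_obs()
    for t,z in(("drift_tip",.01),("drift_grip",.13),("pin_punch",.01),("nose_punch",.01),("brush_pot",0),("selector_grip",.15),("bush_center",.04)):
        print(n,t,[(np.round(x["uv"],0).tolist(),round(x["confidence"],2),atz(C,x["uv"],z)[:2]) for x in bot.spot_point(n,t)[:4]])
    print("pred tip, grip, cap", proj(C,[[.598,.258,.01],[.598,.258,.13],[.598,.258,.17]]).round(0).tolist())
    # yellow pixels of handle in HSV
    h=cv2.cvtColor(im,cv2.COLOR_BGR2HSV);m=cv2.inRange(h,(20,120,90),(34,255,255))
    nn,l,s,c=cv2.connectedComponentsWithStats(m);print([(s[i].tolist(),c[i].round(0).tolist()) for i in range(1,nn) if s[i,4]>25][:8])
    if n=="top":
        r=cv2.inRange(h[205:250,375:430],(0,150,120),(6,255,255));print("red dot",np.argwhere(r).mean(0)+[205,375],r.sum()//255)
        k=cv2.inRange(h[200:250,380:430],(0,0,0),(180,255,50)).astype(bool);q=np.argwhere(k);print("black",q.min(0)+[200,380],q.max(0)+[200,380],q.mean(0)+[200,380])
print(bot.get_obs()["clock"],bot.get_obs()["eef_pos"])
E
```

```text
clock: 19.43
eef_pos: [0.5969, 0.2579, 0.1396]
tool_rot: [0.877, 0.481, -0.001, -0.0]
ft_force: [-0.8, -1.0, -0.2]
grip_width: 0.043
grasp_force: 0.0
clock: 20.1
eef_pos: [0.5987, 0.2585, 0.3196]
tool_rot: [0.877, 0.481, 0.004, 0.0]
ft_force: [0.4, 0.8, -0.1]
grip_width: 0.0427
grasp_force: 0.0
clock: 20.6
eef_pos: [0.5568, 0.1167, 0.3146]
tool_rot: [0.877, 0.48, -0.001, -0.001]
ft_force: [0.4, 0.4, -0.2]
grip_width: 0.0428
grasp_force: 0.0
wrist drift_tip [([340.0, 20.0], 0.89, array([0.6912, 0.209 ])), ([195.0, 142.0], 0.75, array([0.4823, 0.186 ])), ([299.0, 129.0], 0.67, array([0.5923, 0.1329])), ([240.0, 29.0], 0.64, array([0.5955, 0.2593]))]
wrist drift_grip [([225.0, 7.0], 0.96, array([0.5968, 0.2586])), ([168.0, 164.0], 0.71, array([0.485 , 0.1845])), ([34.0, 29.0], 0.65, array([0.4592, 0.335 ]))]
wrist pin_punch [([299.0, 129.0], 0.59, array([0.5924, 0.1327]))]
wrist nose_punch [([271.0, 82.0], 0.59, array([0.5939, 0.1941]))]
wrist brush_pot [([312.0, 282.0], 0.69, array([ 0.5003, -0.0547]))]
wrist selector_grip []
wrist bush_center [([493.0, 340.0], 0.25, array([ 0.6729, -0
[... 1649 characters left out ...]
 [([244.0, 276.0], 0.82, array([0.5982, 0.1909]))]
side brush_pot [([318.0, 241.0], 0.84, array([ 0.5068, -0.056 ])), ([335.0, 173.0], 0.7, array([ 0.6403, -0.4375]))]
side selector_grip [([345.0, 159.0], 0.98, array([ 0.5541, -0.3039]))]
side bush_center []
pred tip, grip, cap [[229.0, 292.0], [225.0, 258.0], [224.0, 245.0]]
[([404, 102, 18, 14, 216], [412.0, 109.0]), ([396, 136, 18, 9, 119], [405.0, 140.0]), ([190, 189, 20, 16, 217], [199.0, 196.0]), ([123, 221, 51, 33, 957], [148.0, 237.0]), ([120, 228, 62, 81, 2315], [157.0, 278.0]), ([219, 247, 13, 24, 243], [225.0, 259.0]), ([297, 381, 23, 36, 230], [307.0, 398.0]), ([309, 386, 20, 34, 215], [320.0, 404.0])]
21.8 [0.5577 0.1179 0.3153]
```

The drift stands upright and fully down: tip and grip match the predictions in the side and wrist views. The bush is below the bore, and the selector is at the red dot. Handing in.

```bash
python3 -c "
from workcell import bot
print(bot.job_done())"
```

```text
the job is handed in; nothing more can be done
None
```

The job is handed in (no verdict came back): selector at the red dot, bush driven out into the tray, and drift back upright and fully down in its socket, at about 22 s on the robot clock; I saw nothing else shifted, though the loose paints were not re-measured at the end.

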